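# Pack the gift set at the pottery stall

## Task

Pack the customer's gift set into the wooden crate: the slender vase without a handle goes into the smallest round pocket, the squat pot into the middle-sized round pocket, the incense dish with the post into the largest round pocket and the little bull into the oblong pocket, each standing upright and fully down on its pocket's bottom. The jug with the handle and the plain dish without a post are not part of the set: leave them where they stand on the counter.

Things in the scene. Friction and masses are not known exactly. Their poses are not given: they have to be found in the camera images.
- vase: Slender terracotta vase with two thin cream bands and NO handle: 92 mm tall, foot 34 mm across, belly 44 mm across and straight-sided from 24 to 52 mm up, neck 20 mm across at 70 mm up, lip 28 mm. Loose, 0.11 to 0.21 kg, standing on the table. Origin: centre of its underside, z up along its axis.
- pot: Squat round terracotta pot with two thin cream bands: 54 mm tall, foot 46 mm across, belly 56 mm across and straight-sided from 18 to 40 mm up, rim 42 mm. Loose, 0.14 to 0.26 kg, standing on the table. Origin: centre of its underside, z up along its axis.
- incense_dish: Shallow round terracotta dish WITH an upright post (incense-stick holder) in its middle: dish 78 mm across at the rim, foot 52 mm, rim 14 mm high, inside floor 6 mm high; the post is 20 mm across and its top is 38 mm above the underside. Loose, 0.10 to 0.18 kg. Origin: centre of its underside, z up along the post.
- bull: Little terracotta bull on four legs with cream horns and hoops: 72 mm long (x, head towards +x), 32 mm wide (y), horns 58 mm high. The straight-sided trunk runs from 18 to 44 mm up and from x = -36 to +22 mm; the head stands at x = 18 to 37 mm. Loose, 0.10 to 0.19 kg. Origin: on the underside plane, middle of length and width; z up.
- pocket_small: Cork block 110 mm square, fixed in any quarter of the crate; its top is 30 mm above the table. In its middle: the smallest of the three round pockets, 56 mm across, 14 mm deep, grey bottom 16 mm above the table. Origin: centre of the block's underside, 8 mm above the table, 8 mm below the pocket's bottom; z up. Place for the vase. The crate is fixed, 246 mm square, walls 8 mm thick and 36 mm high.
- pocket_medium: Cork block 110 mm square, fixed in any quarter of the crate; its top is 30 mm above the table. In its middle: the middle-sized of the three round pockets, 76 mm across, 14 mm deep, grey bottom 16 mm above the table. Origin: centre of the block's underside, 8 mm above the table, 8 mm below the pocket's bottom; z up. Place for the pot. The four blocks stand two by two, centres 114 mm apart.
- pocket_large: Cork block 110 mm square, fixed in any quarter of the crate; its top is 30 mm above the table. In its middle: the largest of the three round pockets, 96 mm across, 14 mm deep, grey bottom 16 mm above the table. Origin: centre of the block's underside, 8 mm above the table, 8 mm below the pocket's bottom; z up. Place for the incense dish.
- pocket_long: Cork block 110 mm square, fixed in any quarter of the crate; its top is 30 mm above the table. In its middle: the oblong pocket, 94 mm (along the block's x) by 54 mm (along its y), 14 mm deep, grey bottom 16 mm above the table. Origin: centre of the block's underside, 8 mm above the table, 8 mm below the pocket's bottom; z up. Place for the bull, head at either end.
- jug: Look-alike of the vase, not wanted: same terracotta body (92 mm tall, belly 44 mm) but with a loop handle on its +y side that reaches 49 mm from the axis. Loose. Origin: centre of its underside, z up. Stays where it stands. Apart from it and the vase, nothing near the things or the crate is taller than 60 mm.
- plain_dish: Look-alike of the incense dish, not wanted: the same dish (78 mm across, 14 mm high) with NO post in the middle. Loose. Origin: centre of its underside, z up. Stays where it stands. A sticker roll and a candle stub, under 30 mm tall, lie among the loose things.
There are look-alikes about, which are no part of the job. What is shaped like the pot but blue is not meant. Leave any yellow look-alike of the bull alone.

How it is judged (in metres and radians):
At the end, for the whole second after the job is handed in: Vase, pot, incense dish and bull each stand upright (within 0.15 rad) and at rest in their own pockets, within 20 mm of the pocket's middle and at most 4.5 mm above its bottom; the jug and the plain dish stand upright within 30 mm of where they began (horizontal distance between vase and pocket_small below 0.02 m and z of vase in the frame of pocket_small below 0.0125 m and angle between each of vase, pot, incense_dish, bull, jug, plain_dish's own z axis and vertical below 0.15 rad and linear speed of each of vase, pot, incense_dish, bull, jug, plain_dish below 0.02 m/s and angular speed of each of vase, pot, incense_dish, bull below 0.2 rad/s and horizontal distance between pot and pocket_medium below 0.02 m and z of pot in the frame of pocket_medium below 0.0125 m and horizontal distance between incense_dish and pocket_large below 0.02 m and z of incense_dish in the frame of pocket_large below 0.0125 m and horizontal distance between bull and pocket_long below 0.02 m and z of bull in the frame of pocket_long below 0.0125 m and distance of each of jug, plain_dish from where it was at the start of the episode below 0.03 m); the robot touches nothing.
It fails at once if the jug was shifted by more than 30 mm or knocked over (distance of jug from where it was at the start of the episode above 0.03 m or angle between jug's own z axis and vertical above 0.5 rad).
It fails at once if the plain dish was shifted by more than 30 mm or turned over (distance of plain_dish from where it was at the start of the episode above 0.03 m or angle between plain_dish's own z axis and vertical above 0.5 rad).
It also fails if it takes over 115 s, if anything falls off the work surface, if the arm or the gripper's body presses on something with over 40 N, if the wrist force passes 120 N, or if a joint passes its speed limit or range.

## Robot

A 6-joint arm with a two-finger parallel gripper is mounted at the origin on the work surface. World frame = base frame: x ahead of the robot, y to its left, z up, the work surface at z = 0. Lengths are in mm, angles in degrees, forces in N, time in s.
With the tool pointing down it reaches from about 375 to 750 mm from the base axis. Payload 9 kg.
Tool frame: the origin (TCP) lies at the very end of the fingers, on their centre line; the grasp point (between the pads) lies 19 mm behind it; z points along the fingers, y is the line along which they close (so a half turn about z gives the same grasp; the last joint's range is limited). The gripper opens to 85 mm and grips with 20 to 120 N. Pads are 22 mm wide; open, the fingers measure 114 mm over their backs; the gripper's body (76 mm by 85 mm) begins 54 mm behind the grasp point. The pads swing forward as they close: fully open they stand 13 mm farther back than shut.
Start: joints at [-82.431, 5.964, 5.575, 89.605, 0, 77.527], TCP at [205.637, -563.696, 207.331] pointing down, gripper open.
Joint ranges: [-171.21, 171.21], [-48.23, 106.86], [-62.78, 66.21], [-105.2, 120.99], [-86.42, 89.51], [-180, 180]. Speed limits (degrees/s): [127.2, 127.2, 147.25, 180, 180, 180].

## Interface

Orientations are given as [roll, pitch, yaw] about the fixed x, y, z axes, in that order (R = Rz(yaw) Ry(pitch) Rx(roll)).
In Python, from station import arm, imaging, nets gives the robot as it stands. The module is installed in compiled form; this text tells all that it offers.
- The arm moves only by the tool arm_command, never from a script. Its argument "series" is a list of rows, each an object with "dp": the shift along the world's x, y, z in m, a list of three; "rotation": the turn, a rotation vector about the world's x, y, z in degrees, a list of three. A call has 1 to 12 rows; each row is the pose to reach, as a shift and turn from the pose commanded when the call began; what a row does not reach only later rows make up. A row lasts 1/10 s, in which the tool goes at most 50 mm and 8.59 degrees, less where a joint would pass 70% of its speed; a pose out of reach is approached as far as the arm can. A call with a gripper value outside its range is refused whole. "fingers" is the opening, from 0 (shut) to 1 (fully open), set as the call begins (left out, the last holds). The fingers move at their own pace and stop on an object; "grip_force" is the grip in N (left out, the last holds). Time passes only in rows, so rows that repeat a pose let the fingers close. It gives the time, the measured TCP pose, the force, the opening and the grip force at its end, in the units of the state.
- arm.state(): the state, without advancing time (a new reading comes with each control period).
- imaging.get_image(name): name is "scene" or "top" or "wrist"; returns the picture (420x560x3 uint8, red, green, blue); there is no depth.
- imaging.camera_model(name): a dict with "fx", "fy", "cx", "cy" (pixels), "view" (4x4, takes a point from world to camera coordinates); the wrist camera has in their place "mount" (4x4, takes a point from camera to tool coordinates, whose origin is the TCP and whose axes are the flange's). Camera axes: x right, y up, looking along -z (the intrinsics and any distortion apply to the point x, -y, -z); pixel columns grow to the right and rows downward; lengths in mm; the calibration is good to about 2 mm. A picture is of the moment at which its call begins: read the wrist's pose just before it. camera_model takes no time and is no camera call.
- arm.finish_job(): hands the job in; it is judged then, once.
Trained networks look in the newest picture that a camera, given by its name, has taken for a name from the list of things; names that differ only in an ending like _2 or _b are one class to them, and where a whole thing is asked for, a point or a joint stands for the part that bears it (a point fixed in the world has none). Each returns a list of dicts, best first, with "score" (0 to 1); they miss things now and then, are a little off and sometimes report something else, mostly with a low value. They report only what shows in the picture. A call takes as long as a camera call. They do not tell look-alikes from the thing itself.
- nets.boxes_of(camera, label): "location" ([x, y, z] in mm, in world coordinates, good to about 4 mm: the middle of the surface that is visible of it).
- nets.landmark_of(camera, label): "location" ([x, y, z] in mm, in world coordinates, good to about 4 mm: a listed point, or the origin of a listed thing).
The state is a dict: "t": time; "joint_positions": joint angles; "joint_vel": joint speeds; "joint_torque": joint torques, N m; "tool_pos": TCP position; "eef_rot": TCP orientation; "wrist_force": force on the tool from outside, world axes, zero at the start; "moment": the same for the moment, N m; "width": finger opening in mm; "gripper_force": force on a finger pad.
Only numpy, scipy, OpenCV 4.12 (cv2) and the standard library are available. Lean on these libraries where they do the work, as an engineer would, in place of code of your own. Each camera call takes 0.05 s, during which the arm holds its last target. There are 200 camera calls.

## Working session

There is one attempt and no reset: what is moved stays moved. The work goes in short steps, Python scripts to look and compute and a tool call to move; the robot and the scene stay as the last step left them, time stands still between calls to the robot, and variables do not carry over. Pictures are saved under pics/ and viewed, at most 16 in all, crops included, and the job is handed in when it is done.

Besides the shell and the picture viewer there is one more tool, called after ">>>" as name(argument=value, ...), one argument or row to a line, values as JSON. arm_command: Moves the arm, as the interface text tells. Its arguments: {"type":"object","properties":{"series":{"type":"array","items":{"type":"object","properties":{"dp":{"type":"array","items":{"type":"number"}},"rotation":{"type":"array","items":{"type":"number"}}}}},"fingers":{"type":"number"},"grip_force":{"type":"number"}},"required":["series"]}

```bash
mkdir -p pics; cat > h.py <<'E'
import numpy as np, cv2
from station import arm, imaging, nets
def save(cam,name):
    im=imaging.get_image(cam); cv2.imwrite(f'pics/{name}.png',im[:,:,::-1]); return im
def proj(cam,p):
    m=imaging.camera_model(cam); c=np.array(m['view'])@np.append(p,1)
    return m['fx']*c[0]/-c[2]+m['cx'], m['fy']*-c[1]/-c[2]+m['cy']
def back(cam,u,v,z):
    m=imaging.camera_model(cam); V=np.linalg.inv(np.array(m['view']))
    d=V[:3,:3]@np.array([(u-m['cx'])/m['fx'],-(v-m['cy'])/m['fy'],-1]); o=V[:3,3]
    return o+d*(z-o[2])/d[2]
E
python3 - <<'E'
from h import *
save('top','top0'); save('scene','sc0')
print({k:v for k,v in imaging.camera_model('top').items()})
print(imaging.camera_model('wrist'))
for n in ['vase','pot','incense_dish','bull','pocket_small','pocket_medium','pocket_large','pocket_long','jug','plain_dish']:
    for d in nets.landmark_of('top',n)[:3]: print(n,np.round(d['location']),round(d['score'],2),np.round(proj('top',d['location'])))
print(arm.state())
E
```

```text
{'fx': 505.48564037266675, 'fy': 505.48564037266675, 'cx': 284.6894824096912, 'cy': 210.47063245036958, 'view': array([[ 4.16186665e-03, -9.99991314e-01,  2.26015703e-04,
         9.18779121e+01],
       [ 9.98891201e-01,  4.16788683e-03,  4.68934747e-02,
        -4.73344178e+02],
       [-4.68940094e-02,  3.06007087e-05,  9.98899870e-01,
        -1.18059297e+03],
       [ 0.00000000e+00,  0.00000000e+00,  0.00000000e+00,
         1.00000000e+00]])}
{'fx': 300.22188800793083, 'fy': 300.22188800793083, 'cx': 283.03513591574387, 'cy': 213.65702579552988, 'mount': array([[ 3.89294572e-04,  9.55657828e-01,  2.94479141e-01,
         7.42361259e+01],
       [ 9.99999136e-01, -7.41796759e-04,  1.08533882e-03,
         7.42068913e-01],
       [ 1.25565621e-03,  2.94478464e-01, -9.55657291e-01,
        -1.66368158e+02],
       [ 0.00000000e+00,  0.00000000e+00,  0.00000000e+00,
         1.00000000e+00]])}
vase [460.  87.   1.] 0.6 [287. 216.]
pot [592. -39.  -4.] 0.67 [340. 161.]
pot [605.  78.  -0.] 0.65 [292. 156.]
incense_dish [553. 373.  -2.] 0.59 [168. 177.]
bull [428. 366.   1.] 0.75 [1
[... 362 characters left out ...]
232. 173.]
{'t': 0.6, 'joint_positions': array([-8.24310202e+01,  5.96444799e+00,  5.57602245e+00,  8.96033623e+01,
        1.20044848e-04,  7.75255123e+01]), 'joint_vel': array([-0.08556699, -0.03573717,  0.02259945, -0.02646722, -0.05515603,
        0.07547875]), 'joint_torque': array([-1.61744298e-03, -5.56476760e+01,  5.03567290e+01,  5.76461571e-04,
       -3.93372457e-04, -1.88936333e-06]), 'tool_pos': array([ 205.64479765, -563.71458892,  207.34211358]), 'eef_rot': array([1.79991956e+02, 1.65665906e-03, 2.00434673e+01]), 'wrist_force': array([1.17751433, 0.71325386, 0.56787796]), 'moment': array([ 0.03328434, -0.01125926, -0.01498601]), 'gripper_force': 0.0, 'width': 85.3887893517013}
```

View pics/top0.png

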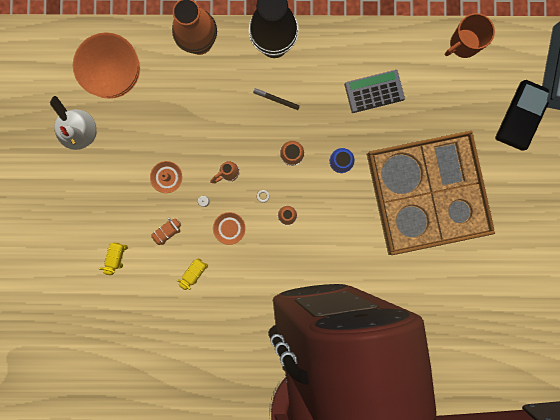

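View pics/sc0.png

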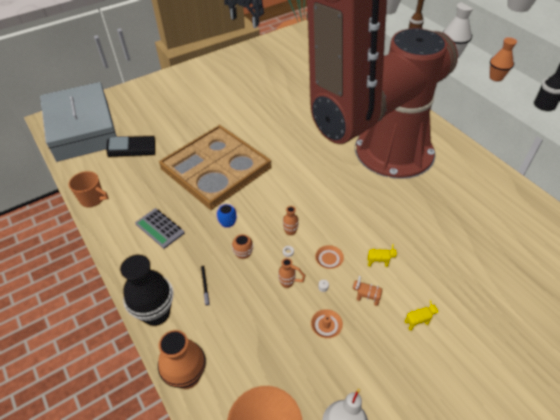

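The top view shows:
- **To pack:** vase (287,215), terracotta pot (292,152), incense dish (166,177), bull (166,231).
- **Leave alone:** jug (229,171), plain dish (229,228), blue pot (342,160), yellow bulls.
- **Crate:** centre about (431,193). Pockets are large top-left, long top-right, medium bottom-left, small bottom-right.

Next I'll refine these positions.

```bash
cat > seg.py <<'E'
from h import *
im=imaging.get_image('top'); hsv=cv2.cvtColor(im,cv2.COLOR_RGB2HSV)
# pockets: grey
g=((hsv[:,:,1]<40)&(hsv[:,:,2]<190)).astype(np.uint8)
g[:120]=0;g[260:]=0;g[:,:370]=0;g[:,492:]=0
n,l,s,c=cv2.connectedComponentsWithStats(g)
for i in range(1,n):
    if s[i,4]>150:
        r=cv2.minAreaRect(np.argwhere(l==i)[:,::-1].astype(np.float32))
        print('pocket',s[i,4],c[i].round(1),back('top',*c[i],16).round(1),[np.round(x,1) for x in r])
P=[back('top',u,v,36)[:2].round(1) for u,v in [(368,153),(471,132),(494,233),(389,254)]]
print('crate',P,np.mean(P,0))
t=((hsv[:,:,0]<14)&(hsv[:,:,1]>110)).astype(np.uint8); t[:130]=0;t[255:]=0;t[:,:140]=0;t[:,320:]=0
n,l,s,c=cv2.connectedComponentsWithStats(cv2.morphologyEx(t,cv2.MORPH_CLOSE,np.ones((3,3))))
for i in range(1,n):
    if s[i,4]>60:
        r=cv2.minAreaRect(np.argwhere(l==i)[:,::-1].astype(np.float32))
        print(s[i,:],c[i].round(1),[back('top',*c[i],z).round(1)[:2] for z in (14,30)],[np.round(x,1) for x in r])
a=cv2.resize(im[140:250,140:305],None,fx=4.8,fy=4.8,interpolation=cv2.INTER_CUBIC)
cv2.imwrite('pics/crop0.png',a[:,:,::-1])
E
python3 seg.py
```

```text
pocket 746 [448.1 164.2] [ 583.6 -291.1   16. ] [array([448.2, 164.2]), array([37.5, 19.7]), np.float64(77.5)]
pocket 1155 [400.6 173.9] [ 560.2 -178.8   16. ] [array([400.5, 174. ]), array([37.5, 37.5]), np.float64(45.0)]
pocket 354 [458.7 211.5] [ 471.9 -314.6   16. ] [array([458.5, 211.5]), array([21.2, 19.8]), np.float64(45.0)]
pocket 707 [411.  221.4] [ 448.3 -202.4   16. ] [array([411. , 221.5]), array([29., 28.]), np.float64(90.0)]
crate [array([606.1, -98.9]), array([ 656.3, -338.6]), array([ 421.8, -388.5]), array([ 372.6, -146.4])] [ 514.2 -243.1]
[281 141  23  24 280] [291.8 152.8] [array([609.5,  77.5]), array([606.9,  77.7])] [array([292. , 152.5]), array([23., 22.]), np.float64(90.0)]
[150 161  32  32 791] [165.5 176.6] [array([551.6, 375.4]), array([549.8, 371.6])] [array([165.5, 176.5]), array([31., 31.]), np.float64(90.0)]
[211 161  28  22 296] [226.3 172.6] [array([561.7, 232.1]), array([559.8, 230.3])] [array([225.8, 174.5]), array([18.6, 28.8]), np.float64(33.7)]
[278 206  19  19 210] [287.1 214.8] [array([462.7,  88.2]), array([462.1,  88.3])] [array([287. , 214.5]), array([17.7, 17.7]), np.float64(45.0)]
[213 212  32  33 770] [228.7 228.1] [array([430.9, 225.2]), array([430.7, 223.5])] [array([228.5, 228. ]), array([32., 31.]), np.float64(90.0)]
[151 219  30  26 406] [166.  231.3] [array([422.6, 372.1]), array([422.5, 368.4])] [array([166.5, 231.4]), array([15.2, 30.3]), np.float64(51.8)]
```

View pics/crop0.png

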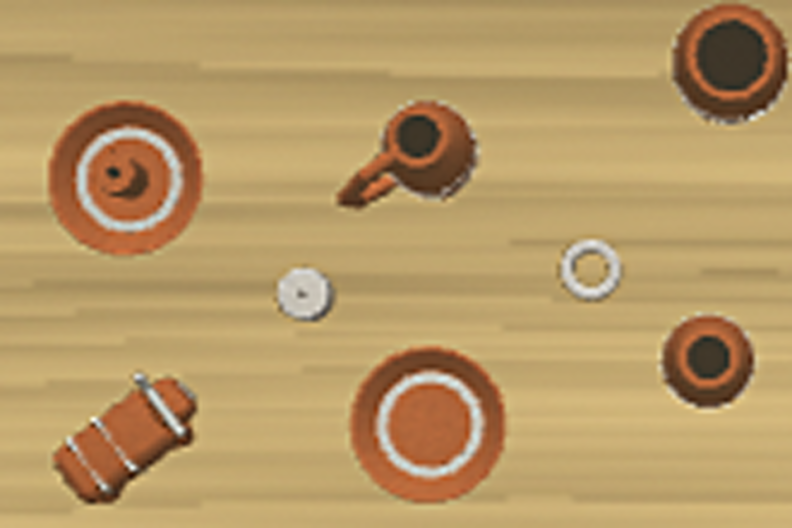

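The crop confirms which object is which: the incense dish has its post at crop (120,175), and the jug's handle points down-left. The bull's head points up-right in the picture, a yaw of about -52°. The crate yaw is about 11.8°, and the pocket centres agree with a 114 mm grid. I'll take the pot first.

>>> arm_command(
  series=[
    {"dp": [0.4,0.641,-0.02],"rotation": [0,0,70]},
    {"dp": [0.4,0.641,-0.02],"rotation": [0,0,70]},
    {"dp": [0.4,0.641,-0.02],"rotation": [0,0,70]},
    {"dp": [0.4,0.641,-0.02],"rotation": [0,0,70]},
    {"dp": [0.4,0.641,-0.02],"rotation": [0,0,70]},
    {"dp": [0.4,0.641,-0.02],"rotation": [0,0,70]},
    {"dp": [0.4,0.641,-0.02],"rotation": [0,0,70]},
    {"dp": [0.4,0.641,-0.02],"rotation": [0,0,70]},
    {"dp": [0.4,0.641,-0.02],"rotation": [0,0,70]},
    {"dp": [0.4,0.641,-0.02],"rotation": [0,0,70]},
    {"dp": [0.4,0.641,-0.02],"rotation": [0,0,70]},
    {"dp": [0.4,0.641,-0.02],"rotation": [0,0,70]},
  ],
)

```text
t: 1.85
tool_pos: [524.1, -52.8, 191.7]
eef_rot: [179.9, 0.0, 90.0]
wrist_force: [0.6, -1.1, -0.3]
width: 85.6
gripper_force: 0.0
```

>>> arm_command(
  series=[
    {"dp": [0.082,0.13,0],"rotation": [0,0,0]},
    {"dp": [0.082,0.13,0],"rotation": [0,0,0]},
    {"dp": [0.082,0.13,0],"rotation": [0,0,0]},
    {"dp": [0.082,0.13,0],"rotation": [0,0,0]},
    {"dp": [0.082,0.13,0],"rotation": [0,0,0]},
    {"dp": [0.082,0.13,0],"rotation": [0,0,0]},
  ],
)

```text
t: 2.45
tool_pos: [604.9, 74.4, 191.6]
eef_rot: [-180.0, 0.0, 90.0]
wrist_force: [-0.5, -1.1, 0.1]
width: 85.5
gripper_force: 0.0
```

```bash
cat >> h.py <<'E'
from scipy.spatial.transform import Rotation as Ro
def wcam():
    s=arm.state(); T=np.eye(4); T[:3,:3]=Ro.from_euler('xyz',s['eef_rot'],degrees=True).as_matrix(); T[:3,3]=s['tool_pos']
    m=imaging.camera_model('wrist'); return m,T@np.array(m['mount']),s
def wproj(p):
    m,C,s=wcam(); c=np.linalg.inv(C)@np.append(p,1)
    return m['fx']*c[0]/-c[2]+m['cx'], m['fy']*-c[1]/-c[2]+m['cy']
def wback(u,v,z):
    m,C,s=wcam(); d=C[:3,:3]@np.array([(u-m['cx'])/m['fx'],-(v-m['cy'])/m['fy'],-1]); o=C[:3,3]
    return o+d*(z-o[2])/d[2]
E
python3 - <<'E'
from h import *
im=save('wrist','w1').copy(); s=arm.state(); print(s['tool_pos'],s['eef_rot'])
for n in ['pot']:
    for d in nets.landmark_of('wrist',n)[:3]: print(n,np.round(d['location']),round(d['score'],2),np.round(wproj(d['location'])))
p=s['tool_pos']
for q in (p,p+[43,0,0],p-[43,0,0],p+[43,0,13],p-[43,0,13*-1]): 
    u,v=wproj(q); cv2.circle(im,(int(u),int(v)),3,(0,255,0),1)
for r,z in ((21,54),(28,30)):
    for a in np.arange(0,6.28,.2):
        u,v=wproj([606+r*np.cos(a),77+r*np.sin(a),z]); cv2.circle(im,(int(u),int(v)),1,(0,0,255),-1)
cv2.imwrite('pics/w1b.png',im[:,:,::-1])
E
```

```text
[604.8507476   74.01741669 191.78060847] [1.79981422e+02 1.82356630e-02 8.99734671e+01]
pot [587. -39.   5.] 0.98 [270. 271.]
pot [606.  79.   0.] 0.9 [284. 181.]
```

View pics/w1b.png

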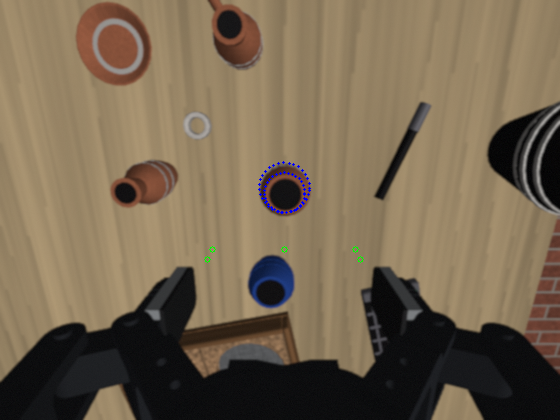

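The wrist picture shows the pot at (285,190), within about 3 mm of prediction and clear of the fingers. The open fingertips sit behind the TCP, as stated. Descending.

>>> arm_command(
  series=[
    {"dp": [0.001,0.002,-0.05],"rotation": [0,0,0]},
    {"dp": [0.001,0.002,-0.1],"rotation": [0,0,0]},
    {"dp": [0.001,0.002,-0.13],"rotation": [0,0,0]},
    {"dp": [0.001,0.002,-0.16],"rotation": [0,0,0]},
    {"dp": [0.001,0.002,-0.179],"rotation": [0,0,0]},
    {"dp": [0.001,0.002,-0.179],"rotation": [0,0,0]},
  ],
)

```text
t: 3.15
tool_pos: [603.6, 76.1, 9.7]
eef_rot: [-179.7, -0.0, 89.9]
wrist_force: [0.2, -0.5, -0.9]
width: 85.4
gripper_force: 0.0
```

>>> arm_command(
  series=[
    {"dp": [0,0,0],"rotation": [0,0,0]},
    {"dp": [0,0,0],"rotation": [0,0,0]},
    {"dp": [0,0,0],"rotation": [0,0,0]},
    {"dp": [0,0,0],"rotation": [0,0,0]},
    {"dp": [0,0,0],"rotation": [0,0,0]},
    {"dp": [0,0,0],"rotation": [0,0,0]},
    {"dp": [0,0,0],"rotation": [0,0,0]},
    {"dp": [0,0,0],"rotation": [0,0,0]},
  ],
  fingers=0.3,
  grip_force=40,
)

```text
t: 3.95
tool_pos: [607.3, 76.7, 15.1]
eef_rot: [179.9, 0.1, 90.0]
wrist_force: [-3.6, -1.9, 9.3]
width: 49.7
gripper_force: 37.8
```

The fingers stopped at 49.7 mm, narrower than the 56 mm belly, with an upward force. They may be on the upper taper, so I'll check.

```bash
python3 - <<'E'
from h import *
im=save('wrist','w2')
sc=imaging.get_image('scene'); u,v=(int(x) for x in proj('scene',[606,76,30])); print(u,v)
c=cv2.resize(sc[v-60:v+40,u-60:u+60],None,fx=4,fy=4,interpolation=cv2.INTER_CUBIC)
w=cv2.resize(im[120:360,130:430],(500,400)); cv2.imwrite('pics/g2.png',np.hstack([c[:,:300+90],w[:400,:400]])[:,:,::-1])
print(arm.state()['tool_pos'],arm.state()['width'])
E
```

```text
242 244
[607.31001088  76.68938765  15.10332795] 50.08891952509343
```

View pics/g2.png

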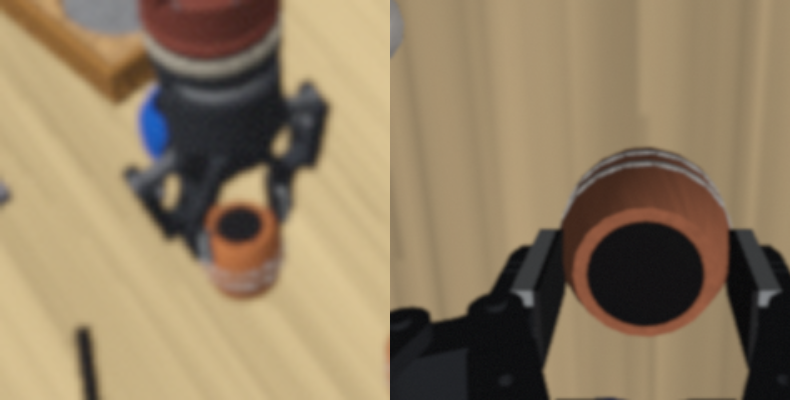

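```bash
python3 - <<'E'
from h import *
for px in ((232,258),(232,300),(333,258)):
    for z in (15,20,25,30,35,40): print(px,z,wback(*px,z).round(1))
for z,r in((29,28),(54,21)): print([np.round(wproj([607+r*c,y+r*s,z])) for y in (72,76,80) for c,s in((-1,0),(1,0),(0,1))])
for d in nets.landmark_of('wrist','pot')[:3]: print(np.round(d['location']),round(d['score'],2))
E
```

```text
(232, 258) 15 [575.7  71.6  15. ]
(232, 258) 20 [576.6  73.9  20. ]
(232, 258) 25 [577.5  76.3  25. ]
(232, 258) 30 [578.5  78.7  30. ]
(232, 258) 35 [579.4  81.1  35. ]
(232, 258) 40 [580.3  83.5  40. ]
(232, 300) 15 [574.3  42.3  15. ]
(232, 300) 20 [575.2  45.5  20. ]
(232, 300) 25 [576.2  48.8  25. ]
(232, 300) 30 [577.1  52.1  30. ]
(232, 300) 35 [578.1  55.3  35. ]
(232, 300) 40 [579.1  58.6  40. ]
(333, 258) 15 [637.1  71.6  15. ]
(333, 258) 20 [636.1  73.9  20. ]
(333, 258) 25 [635.2  76.3  25. ]
(333, 258) 30 [634.3  78.7  30. ]
(333, 258) 35 [633.4  81.1  35. ]
(333, 258) 40 [632.4  83.5  40. ]
[array([234., 268.]), array([333., 268.]), array([284., 221.]), array([234., 262.]), array([334., 262.]), array([284., 214.]), array([233., 255.]), array([334., 255.]), array([284., 206.])]
[array([240., 292.]), array([327., 292.]), array([284., 252.]), array([240., 285.]), array([328., 285.]), array([284., 244.]), array([240., 278.]), array([328., 278.]), array([284., 236.])]
[608.  81.  -1.] 0.57
```

>>> arm_command(
  series=[
    {"dp": [0,0,0],"rotation": [0,0,0]},
    {"dp": [0,0,0],"rotation": [0,0,0]},
    {"dp": [0,0,0],"rotation": [0,0,0]},
    {"dp": [0,0.002,-0.004],"rotation": [0,0,0]},
    {"dp": [0,0.002,-0.006],"rotation": [0,0,0]},
    {"dp": [0,0.002,-0.006],"rotation": [0,0,0]},
  ],
  fingers=0.9,
)

```text
t: 4.7
tool_pos: [605.7, 79.3, 5.7]
eef_rot: [-179.9, -0.0, 90.1]
wrist_force: [0.5, -0.1, -0.8]
width: 76.5
gripper_force: 0.0
```

>>> arm_command(
  series=[
    {"dp": [0,0,0],"rotation": [0,0,0]},
    {"dp": [0,0,0],"rotation": [0,0,0]},
    {"dp": [0,0,0],"rotation": [0,0,0]},
    {"dp": [0,0,0],"rotation": [0,0,0]},
    {"dp": [0,0,0],"rotation": [0,0,0]},
    {"dp": [0,0,0],"rotation": [0,0,0]},
    {"dp": [0,0,0],"rotation": [0,0,0]},
  ],
  fingers=0.3,
)

```text
t: 5.4
tool_pos: [606.4, 79.1, 6.9]
eef_rot: [180.0, 0.0, 90.0]
wrist_force: [-0.9, -0.5, 6.9]
width: 53.5
gripper_force: 42.9
```

>>> arm_command(
  series=[
    {"dp": [0,0,0],"rotation": [0,0,0]},
    {"dp": [0,0,0],"rotation": [0,0,0]},
    {"dp": [0,0,0],"rotation": [0,0,0]},
    {"dp": [0,0,-0.002],"rotation": [0,0,0]},
    {"dp": [0,0,-0.003],"rotation": [0,0,0]},
    {"dp": [0,0,-0.003],"rotation": [0,0,0]},
  ],
  fingers=0.8,
)

```text
t: 6.0
tool_pos: [605.9, 79.2, 3.1]
eef_rot: [-180.0, -0.0, 90.0]
wrist_force: [0.2, -1.0, 1.3]
width: 68.2
gripper_force: 0.0
```

>>> arm_command(
  series=[
    {"dp": [0,0,0],"rotation": [0,0,0]},
    {"dp": [0,0,0],"rotation": [0,0,0]},
    {"dp": [0,0,0],"rotation": [0,0,0]},
    {"dp": [0,0,0],"rotation": [0,0,0]},
    {"dp": [0,0,0],"rotation": [0,0,0]},
    {"dp": [0,0,0],"rotation": [0,0,0]},
    {"dp": [0,0,0],"rotation": [0,0,0]},
  ],
  fingers=0.3,
)

```text
t: 6.7
tool_pos: [606.4, 79.2, 3.7]
eef_rot: [180.0, 0.0, 90.0]
wrist_force: [1.3, -0.2, 4.7]
width: 53.7
gripper_force: 42.9
```

>>> arm_command(
  series=[
    {"dp": [0,0,0.005],"rotation": [0,0,0]},
    {"dp": [0,0,0.015],"rotation": [0,0,0]},
    {"dp": [0,0,0.035],"rotation": [0,0,0]},
    {"dp": [0,0,0.06],"rotation": [0,0,0]},
    {"dp": [0,0,0.09],"rotation": [0,0,0]},
    {"dp": [0,0,0.11],"rotation": [0,0,0]},
    {"dp": [0,0,0.12],"rotation": [0,0,0]},
  ],
  grip_force=50,
)

```text
t: 7.4
tool_pos: [607.0, 79.1, 126.1]
eef_rot: [179.8, 0.0, 90.0]
wrist_force: [-0.4, -0.1, -2.6]
width: 53.3
gripper_force: 53.1
```

```bash
python3 - <<'E'
from h import *
im=save('wrist','w3')
p=arm.state()['tool_pos']; print(p)
sc=imaging.get_image('scene'); u,v=(int(x) for x in proj('scene',p)); print(u,v)
c=cv2.resize(sc[v-60:v+40,u-60:u+60],None,fx=4,fy=4,interpolation=cv2.INTER_CUBIC)
w=cv2.resize(im[120:360,130:430],(500,400)); cv2.imwrite('pics/g3.png',np.hstack([c[:,:300+90],w[:400,:400]])[:,:,::-1])
E
```

```text
[607.31825868  79.06823643 126.70567812]
239 222
```

View pics/g3.png

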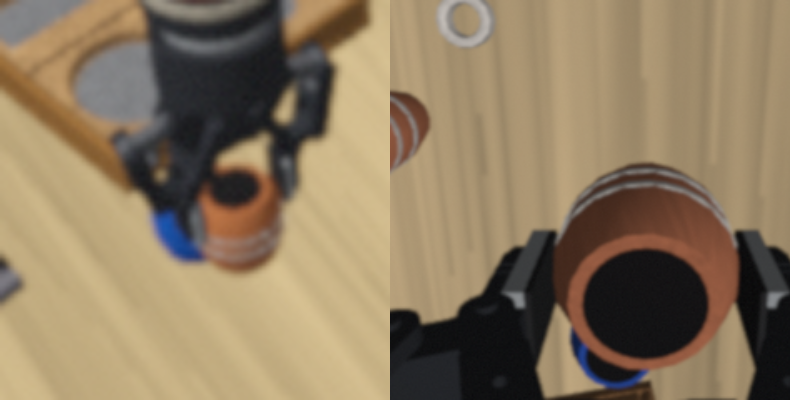

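The pot is held upright at belly height, and the wrist force changed by about 2.6 N. Moving to the medium pocket.

>>> arm_command(
  series=[
    {"dp": [-0.159,-0.2815,0],"rotation": [0,0,0]},
    {"dp": [-0.159,-0.2815,0],"rotation": [0,0,0]},
    {"dp": [-0.159,-0.2815,0],"rotation": [0,0,0]},
    {"dp": [-0.159,-0.2815,0],"rotation": [0,0,0]},
    {"dp": [-0.159,-0.2815,0],"rotation": [0,0,0]},
    {"dp": [-0.159,-0.2815,0],"rotation": [0,0,0]},
    {"dp": [-0.159,-0.2815,0],"rotation": [0,0,0]},
    {"dp": [-0.159,-0.2815,0],"rotation": [0,0,0]},
    {"dp": [-0.159,-0.2815,0],"rotation": [0,0,0]},
    {"dp": [-0.159,-0.2815,0],"rotation": [0,0,0]},
  ],
)

```text
t: 8.5
tool_pos: [447.1, -201.4, 122.7]
eef_rot: [-180.0, -0.1, 90.1]
wrist_force: [0.0, 0.1, -2.3]
width: 53.7
gripper_force: 53.4
```

```bash
python3 - <<'E'
from h import *
print(arm.state()['tool_pos'])
for d in nets.landmark_of('wrist','pot')[:3]: print(np.round(d['location']),round(d['score'],2))
E
```

```text
[ 447.13935126 -201.37834676  122.66357839]
[607.  79. 122.] 0.62
```

>>> arm_command(
  series=[
    {"dp": [0.001,-0.001,-0.03],"rotation": [0,0,0]},
    {"dp": [0.001,-0.001,-0.06],"rotation": [0,0,0]},
    {"dp": [0.001,-0.001,-0.075],"rotation": [0,0,0]},
    {"dp": [0.001,-0.001,-0.085],"rotation": [0,0,0]},
    {"dp": [0.001,-0.001,-0.09],"rotation": [0,0,0]},
    {"dp": [0.001,-0.001,-0.095],"rotation": [0,0,0]},
    {"dp": [0.001,-0.001,-0.099],"rotation": [0,0,0]},
    {"dp": [0.001,-0.001,-0.101],"rotation": [0,0,0]},
    {"dp": [0.001,-0.001,-0.101],"rotation": [0,0,0]},
  ],
)

```text
t: 9.45
tool_pos: [448.3, -203.5, 22.6]
eef_rot: [180.0, 0.0, 90.0]
wrist_force: [-0.6, 0.8, -1.6]
width: 53.3
gripper_force: 53.4
```

>>> arm_command(
  series=[
    {"dp": [0,0.001,-0.001],"rotation": [0,0,0]},
    {"dp": [0,0.001,-0.002],"rotation": [0,0,0]},
    {"dp": [0,0.001,-0.003],"rotation": [0,0,0]},
    {"dp": [0,0.001,-0.003],"rotation": [0,0,0]},
  ],
)

```text
t: 9.85
tool_pos: [448.3, -202.4, 19.8]
eef_rot: [180.0, 0.0, 90.0]
wrist_force: [0.1, 0.5, 2.2]
width: 53.2
gripper_force: 53.8
```

>>> arm_command(
  series=[
    {"dp": [0,0,0],"rotation": [0,0,0]},
    {"dp": [0,0,0],"rotation": [0,0,0]},
    {"dp": [0,0,0],"rotation": [0,0,0]},
    {"dp": [0,0,0.01],"rotation": [0,0,0]},
    {"dp": [0,0,0.04],"rotation": [0,0,0]},
    {"dp": [0,0,0.08],"rotation": [0,0,0]},
    {"dp": [0,0,0.12],"rotation": [0,0,0]},
    {"dp": [0,0,0.15],"rotation": [0,0,0]},
    {"dp": [0,0,0.15],"rotation": [0,0,0]},
  ],
  fingers=0.85,
)

```text
t: 10.75
tool_pos: [450.1, -203.9, 175.1]
eef_rot: [179.7, 0.3, 90.0]
wrist_force: [1.6, 0.1, 1.2]
width: 72.3
gripper_force: 0.0
```

```bash
python3 - <<'E'
from h import *
im=save('wrist','w4'); p=arm.state()['tool_pos']; print(p)
for d in nets.landmark_of('wrist','pot')[:3]: print(np.round(d['location']),round(d['score'],2))
E
```

```text
[ 449.36246387 -203.32269796  172.46233688]
[586. -40.   5.] 0.97
[ 450. -202.   15.] 0.83
```

View pics/w4.png

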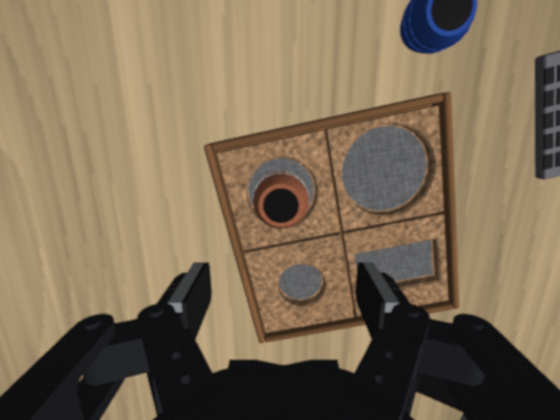

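The pot stands centred in the medium pocket, picture (283,197). Next is the incense dish.

>>> arm_command(
  series=[
    {"dp": [0.102,0.577,0],"rotation": [0,0,0]},
    {"dp": [0.102,0.577,0],"rotation": [0,0,0]},
    {"dp": [0.102,0.577,0],"rotation": [0,0,0]},
    {"dp": [0.102,0.577,0],"rotation": [0,0,0]},
    {"dp": [0.102,0.577,0],"rotation": [0,0,0]},
    {"dp": [0.102,0.577,0],"rotation": [0,0,0]},
    {"dp": [0.102,0.577,0],"rotation": [0,0,0]},
    {"dp": [0.102,0.577,0],"rotation": [0,0,0]},
    {"dp": [0.102,0.577,0],"rotation": [0,0,0]},
    {"dp": [0.102,0.577,0],"rotation": [0,0,0]},
    {"dp": [0.102,0.577,0],"rotation": [0,0,0]},
    {"dp": [0.102,0.577,0],"rotation": [0,0,0]},
  ],
  fingers=0.42,
)

```text
t: 12.05
tool_pos: [549.1, 377.4, 167.4]
eef_rot: [-179.9, 0.0, 90.1]
wrist_force: [1.1, -0.8, 1.3]
width: 35.5
gripper_force: 0.0
```

>>> arm_command(
  series=[
    {"dp": [0,0,0],"rotation": [0,0,0]},
    {"dp": [0,0,0],"rotation": [0,0,0]},
    {"dp": [0,0,0],"rotation": [0,0,0]},
  ],
)

```text
t: 12.35
tool_pos: [549.8, 373.6, 168.8]
eef_rot: [-179.9, 0.0, 90.0]
wrist_force: [0.3, -0.1, -0.2]
width: 35.3
gripper_force: 0.0
```

```bash
python3 - <<'E'
from h import *
im=save('wrist','w5').copy(); p=arm.state()['tool_pos']; print(p)
for d in nets.landmark_of('wrist','incense_dish')[:3]: print(np.round(d['location']),round(d['score'],2))
print(wproj([552,375,0]),wproj([552,375,38]))
for r,z in ((39,14),(10,38)):
    for a in np.arange(0,6.28,.2):
        u,v=wproj([552+r*np.cos(a),375+r*np.sin(a),z]); cv2.circle(im,(int(u),int(v)),1,(0,0,255),-1)
for dz in (0,3,6): 
  for k in (-18,18):
    u,v=wproj(p+[k,11,dz]); cv2.circle(im,(int(u),int(v)),2,(0,255,0),1)
cv2.imwrite('pics/w5b.png',im[:,:,::-1])
E
```

```text
[550.05477831 373.42100714 169.2245558 ]
[552. 376.   1.] 0.94
(np.float64(285.214740964144), np.float64(188.09902001508544)) (np.float64(285.4492150346858), np.float64(195.9987161465362))
```

View pics/w5b.png

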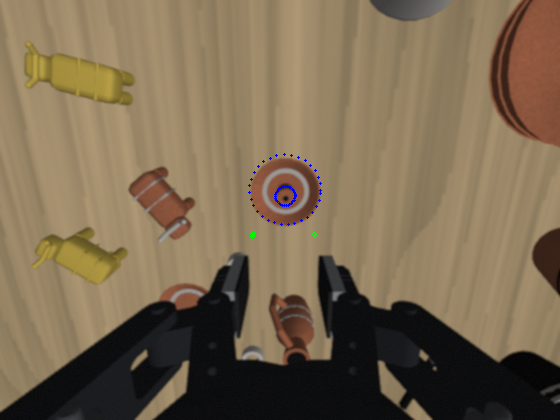

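The dish is where predicted: rim circle and post at (285,195), world (552,375). The visible fingertips sit about 28 mm behind the TCP, which matches the pot grasp. So I'll do a guarded descent and read the force at each step.

>>> arm_command(
  series=[
    {"dp": [0.002,0.002,-0.05],"rotation": [0,0,0]},
    {"dp": [0.002,0.002,-0.1],"rotation": [0,0,0]},
    {"dp": [0.002,0.002,-0.13],"rotation": [0,0,0]},
    {"dp": [0.002,0.002,-0.145],"rotation": [0,0,0]},
    {"dp": [0.002,0.002,-0.155],"rotation": [0,0,0]},
    {"dp": [0.002,0.002,-0.16],"rotation": [0,0,0]},
    {"dp": [0.002,0.002,-0.16],"rotation": [0,0,0]},
  ],
)

```text
t: 13.15
tool_pos: [553.0, 376.8, 10.5]
eef_rot: [179.9, -0.0, 90.0]
wrist_force: [-0.2, -0.4, 0.2]
width: 35.9
gripper_force: 0.0
```

>>> arm_command(
  series=[
    {"dp": [0,0,-0.001],"rotation": [0,0,0]},
    {"dp": [0,0,-0.002],"rotation": [0,0,0]},
    {"dp": [0,0,-0.003],"rotation": [0,0,0]},
    {"dp": [0,0,-0.003],"rotation": [0,0,0]},
  ],
)

```text
t: 13.55
tool_pos: [552.3, 376.7, 6.7]
eef_rot: [180.0, -0.0, 90.0]
wrist_force: [1.1, 0.8, 0.2]
width: 35.8
gripper_force: 0.0
```

>>> arm_command(
  series=[
    {"dp": [0,-0.001,-0.001],"rotation": [0,0,0]},
    {"dp": [0,-0.001,-0.002],"rotation": [0,0,0]},
    {"dp": [0,-0.001,-0.003],"rotation": [0,0,0]},
    {"dp": [0,-0.001,-0.004],"rotation": [0,0,0]},
    {"dp": [0,-0.001,-0.004],"rotation": [0,0,0]},
  ],
)

```text
t: 14.05
tool_pos: [552.0, 375.6, 2.2]
eef_rot: [-180.0, 0.0, 90.0]
wrist_force: [0.4, 0.6, 0.1]
width: 36.1
gripper_force: 0.0
```

```bash
python3 - <<'E'
from h import *
im=save('wrist','w6'); p=arm.state()['tool_pos']; print(p)
sc=imaging.get_image('scene'); u,v=(int(x) for x in proj('scene',p)); print(u,v)
c=cv2.resize(sc[v-70:v+30,u-50:u+50],None,fx=4,fy=4,interpolation=cv2.INTER_CUBIC)
w=cv2.resize(im[150:360,178:388],(400,400)); cv2.imwrite('pics/g6.png',np.hstack([c,w])[:,:,::-1])
E
```

```text
[552.08814693 375.64856358   2.32407071]
326 325
```

View pics/g6.png

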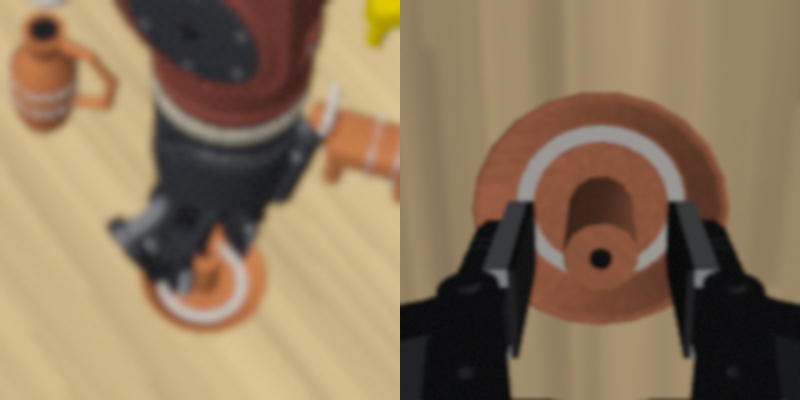

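The picture shows no contact: post top at (600,258), fingertips straddling it, well above the dish floor. I'll go 6 mm lower and close.

>>> arm_command(
  series=[
    {"dp": [0,0,-0.002],"rotation": [0,0,0]},
    {"dp": [0,0,-0.004],"rotation": [0,0,0]},
    {"dp": [0,0,-0.006],"rotation": [0,0,0]},
    {"dp": [0,0,-0.006],"rotation": [0,0,0]},
  ],
)

```text
t: 14.55
tool_pos: [551.8, 375.5, -4.1]
eef_rot: [-180.0, 0.0, 90.0]
wrist_force: [-0.6, -0.3, 0.1]
width: 35.8
gripper_force: 0.0
```

>>> arm_command(
  series=[
    {"dp": [0,0,0],"rotation": [0,0,0]},
    {"dp": [0,0,0],"rotation": [0,0,0]},
    {"dp": [0,0,0],"rotation": [0,0,0]},
    {"dp": [0,0,0],"rotation": [0,0,0]},
    {"dp": [0,0,0],"rotation": [0,0,0]},
  ],
  fingers=0.1,
  grip_force=30,
)

```text
t: 15.05
tool_pos: [552.2, 375.7, -3.5]
eef_rot: [180.0, -0.0, 90.0]
wrist_force: [0.1, 0.5, 0.7]
width: 18.2
gripper_force: 29.4
```

The fingers stopped at 18.2 mm with force, so the post is gripped (the width reads about 2 mm low, as it did for the pot). Lifting.

>>> arm_command(
  series=[
    {"dp": [0,0,0.003],"rotation": [0,0,0]},
    {"dp": [0,0,0.01],"rotation": [0,0,0]},
    {"dp": [0,0,0.03],"rotation": [0,0,0]},
    {"dp": [0,0,0.06],"rotation": [0,0,0]},
    {"dp": [0,0,0.1],"rotation": [0,0,0]},
    {"dp": [0,0,0.13],"rotation": [0,0,0]},
    {"dp": [0,0,0.14],"rotation": [0,0,0]},
  ],
  grip_force=50,
)

```text
t: 15.75
tool_pos: [553.9, 376.4, 141.3]
eef_rot: [179.7, -0.1, 90.0]
wrist_force: [1.2, -0.1, -1.4]
width: 18.1
gripper_force: 48.9
```

```bash
python3 - <<'E'
from h import *
im=save('wrist','w7'); s=arm.state(); print(s['tool_pos'],s['wrist_force'],s['moment'],s['width'])
for d in nets.landmark_of('wrist','incense_dish')[:3]: print(np.round(d['location']),round(d['score'],2))
E
```

```text
[553.88498327 376.37542145 140.99834865] [0.08880513 0.44541427 0.18352963] [-0.01230194 -0.04207908  0.00241135] 17.840821933105655
[553. 379. 144.] 0.57
```

View pics/w7.png

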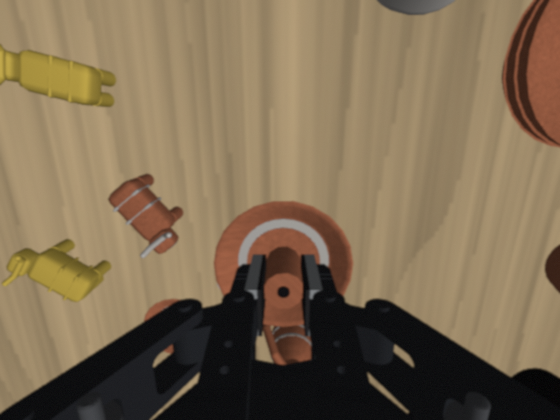

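The incense dish is held upright in the gripper at (283,270). The carry path passes 50 mm above the jug. Moving to the large pocket.

>>> arm_command(
  series=[
    {"dp": [0.007,-0.555,0.02],"rotation": [0,0,0]},
    {"dp": [0.007,-0.555,0.02],"rotation": [0,0,0]},
    {"dp": [0.007,-0.555,0.02],"rotation": [0,0,0]},
    {"dp": [0.007,-0.555,0.02],"rotation": [0,0,0]},
    {"dp": [0.007,-0.555,0.02],"rotation": [0,0,0]},
    {"dp": [0.007,-0.555,0.02],"rotation": [0,0,0]},
    {"dp": [0.007,-0.555,0.02],"rotation": [0,0,0]},
    {"dp": [0.007,-0.555,0.02],"rotation": [0,0,0]},
    {"dp": [0.007,-0.555,0.02],"rotation": [0,0,0]},
    {"dp": [0.007,-0.555,0.02],"rotation": [0,0,0]},
    {"dp": [0.007,-0.555,0.02],"rotation": [0,0,0]},
    {"dp": [0.007,-0.555,0.02],"rotation": [0,0,0]},
  ],
)

```text
t: 17.05
tool_pos: [557.8, -184.2, 153.9]
eef_rot: [-179.9, -0.0, 89.7]
wrist_force: [0.4, 0.6, -1.2]
width: 17.8
gripper_force: 49.1
```

>>> arm_command(
  series=[
    {"dp": [0,0,0],"rotation": [0,0,0]},
    {"dp": [0,0,0],"rotation": [0,0,0]},
    {"dp": [0,0,0],"rotation": [0,0,0]},
    {"dp": [0,0,0],"rotation": [0,0,0]},
  ],
)

```text
t: 17.45
tool_pos: [559.3, -178.0, 156.3]
eef_rot: [-180.0, -0.0, 90.1]
wrist_force: [-1.3, 1.0, -0.3]
width: 17.9
gripper_force: 49.1
```

>>> arm_command(
  series=[
    {"dp": [0.001,-0.002,-0.05],"rotation": [0,0,0]},
    {"dp": [0.001,-0.002,-0.1],"rotation": [0,0,0]},
    {"dp": [0.001,-0.002,-0.115],"rotation": [0,0,0]},
    {"dp": [0.001,-0.002,-0.125],"rotation": [0,0,0]},
    {"dp": [0.001,-0.002,-0.132],"rotation": [0,0,0]},
    {"dp": [0.001,-0.002,-0.137],"rotation": [0,0,0]},
    {"dp": [0.001,-0.002,-0.14],"rotation": [0,0,0]},
    {"dp": [0.001,-0.002,-0.142],"rotation": [0,0,0]},
    {"dp": [0.001,-0.002,-0.142],"rotation": [0,0,0]},
    {"dp": [0.001,-0.002,-0.142],"rotation": [0,0,0]},
  ],
)

```text
t: 18.45
tool_pos: [560.4, -181.5, 14.9]
eef_rot: [180.0, 0.0, 90.0]
wrist_force: [-0.9, 0.7, -0.1]
width: 17.7
gripper_force: 49.1
```

>>> arm_command(
  series=[
    {"dp": [0,0,-0.001],"rotation": [0,0,0]},
    {"dp": [0,0,-0.002],"rotation": [0,0,0]},
    {"dp": [0,0,-0.002],"rotation": [0,0,0]},
  ],
)

```text
t: 18.75
tool_pos: [560.3, -181.4, 12.6]
eef_rot: [180.0, 0.0, 90.0]
wrist_force: [0.5, -0.4, -0.3]
width: 17.8
gripper_force: 49.3
```

Release with a modest opening, then rise.

>>> arm_command(
  series=[
    {"dp": [0,0,-0.001],"rotation": [0,0,0]},
    {"dp": [0,0,-0.001],"rotation": [0,0,0]},
    {"dp": [0,0,-0.001],"rotation": [0,0,0]},
    {"dp": [0,0,0.01],"rotation": [0,0,0]},
    {"dp": [0,0,0.04],"rotation": [0,0,0]},
    {"dp": [0,0,0.08],"rotation": [0,0,0]},
    {"dp": [0,0,0.12],"rotation": [0,0,0]},
    {"dp": [0,0,0.16],"rotation": [0,0,0]},
    {"dp": [0,0,0.16],"rotation": [0,0,0]},
  ],
  fingers=0.45,
)

```text
t: 19.65
tool_pos: [562.8, -182.9, 180.1]
eef_rot: [179.5, 0.3, 90.0]
wrist_force: [0.0, -0.5, 0.2]
width: 38.5
gripper_force: 0.0
```

```bash
python3 - <<'E'
from h import *
im=save('wrist','w8'); p=arm.state()['tool_pos']; print(p)
for n in ('incense_dish','pot'):
  for d in nets.landmark_of('wrist',n)[:3]: print(n,np.round(d['location']),round(d['score'],2))
save('top','t8')
for n in ('incense_dish','bull','vase'):
  for d in nets.landmark_of('top',n)[:3]: print(n,np.round(d['location']),round(d['score'],2))
E
```

```text
[ 561.91915632 -182.3632563   176.85373718]
incense_dish [ 556. -181.   15.] 0.73
pot [ 444. -203.   17.] 0.8
pot [587. -36.   2.] 0.8
incense_dish [ 560. -184.   16.] 0.71
bull [425. 366.  -0.] 0.86
bull [357. 485.   7.] 0.74
bull [320. 312.  -2.] 0.62
vase [458.  87.   1.] 0.71
```

View pics/w8.png

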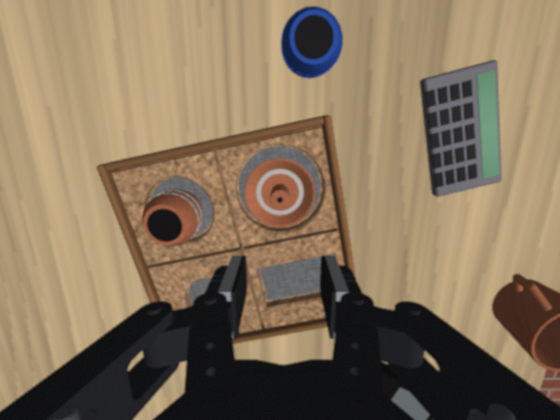

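The dish sits flat in the large pocket at (280,190), within 6 mm of centre. Next is the bull: hover with yaw 128°.

>>> arm_command(
  series=[
    {"dp": [-0.141,0.553,0.0],"rotation": [0,0,38]},
    {"dp": [-0.141,0.553,0.0],"rotation": [0,0,38]},
    {"dp": [-0.141,0.553,0.0],"rotation": [0,0,38]},
    {"dp": [-0.141,0.553,0.0],"rotation": [0,0,38]},
    {"dp": [-0.141,0.553,0.0],"rotation": [0,0,38]},
    {"dp": [-0.141,0.553,0.0],"rotation": [0,0,38]},
    {"dp": [-0.141,0.553,0.0],"rotation": [0,0,38]},
    {"dp": [-0.141,0.553,0.0],"rotation": [0,0,38]},
    {"dp": [-0.141,0.553,0.0],"rotation": [0,0,38]},
    {"dp": [-0.141,0.553,0.0],"rotation": [0,0,38]},
    {"dp": [-0.141,0.553,0.0],"rotation": [0,0,38]},
    {"dp": [-0.141,0.553,0.0],"rotation": [0,0,38]},
  ],
  fingers=0.75,
)

```text
t: 21.2
tool_pos: [417.0, 374.9, 171.5]
eef_rot: [-179.9, -0.1, 128.2]
wrist_force: [1.0, -0.9, 0.6]
width: 64.1
gripper_force: 0.0
```

>>> arm_command(
  series=[
    {"dp": [0,0,0],"rotation": [0,0,0]},
    {"dp": [0,0,0],"rotation": [0,0,0]},
    {"dp": [0,0,0],"rotation": [0,0,0]},
    {"dp": [0,0,0],"rotation": [0,0,0]},
  ],
)

```text
t: 21.6
tool_pos: [419.6, 370.6, 172.4]
eef_rot: [-180.0, 0.0, 127.9]
wrist_force: [0.6, -0.4, -0.0]
width: 63.9
gripper_force: 0.0
```

```bash
python3 - <<'E'
from h import *
im=save('wrist','w9').copy(); s=arm.state(); print(s['tool_pos'],s['eef_rot'])
for d in nets.landmark_of('wrist','bull')[:3]: print(np.round(d['location']),round(d['score'],2))
o=np.array([424,366]); R=Ro.from_euler('z',-52,degrees=True).as_matrix()[:2,:2]
c=[(-36,-16),(22,-16),(22,16),(-36,16)]
pts=np.array([wproj(np.append(o+R@np.array(q),44)) for q in c]).astype(int)
cv2.polylines(im,[pts],True,(0,0,255),1)
cv2.imwrite('pics/w9b.png',im[:,:,::-1])
E
```

```text
[419.6738464  370.68523844 172.4582826 ] [1.79995035e+02 6.70223834e-03 1.27946749e+02]
[427. 368.   0.] 0.95
[361. 490.  -2.] 0.94
[320. 305.   3.] 0.82
```

View pics/w9b.png

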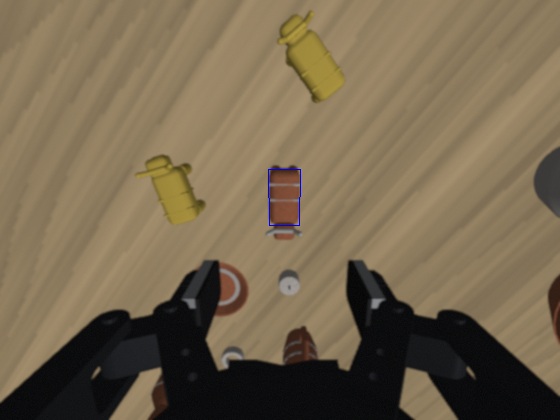

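The predicted trunk outline lies exactly on the terracotta bull (269-300, 168-225). Descending, guarded.

>>> arm_command(
  series=[
    {"dp": [0,0.001,-0.05],"rotation": [0,0,0]},
    {"dp": [0,0.001,-0.1],"rotation": [0,0,0]},
    {"dp": [0,0.001,-0.13],"rotation": [0,0,0]},
    {"dp": [0,0.001,-0.15],"rotation": [0,0,0]},
    {"dp": [0,0.001,-0.16],"rotation": [0,0,0]},
    {"dp": [0,0.001,-0.168],"rotation": [0,0,0]},
    {"dp": [0,0.001,-0.174],"rotation": [0,0,0]},
    {"dp": [0,0.001,-0.176],"rotation": [0,0,0]},
    {"dp": [0,0.001,-0.176],"rotation": [0,0,0]},
  ],
)

```text
t: 22.6
tool_pos: [419.5, 372.8, -3.1]
eef_rot: [180.0, 0.0, 128.0]
wrist_force: [0.5, 0.7, 1.0]
width: 64.2
gripper_force: 0.0
```

>>> arm_command(
  series=[
    {"dp": [0,0,0],"rotation": [0,0,0]},
    {"dp": [0,0,0],"rotation": [0,0,0]},
    {"dp": [0,0,0],"rotation": [0,0,0]},
    {"dp": [0,0,0],"rotation": [0,0,0]},
    {"dp": [0,0,0],"rotation": [0,0,0]},
    {"dp": [0,0,0],"rotation": [0,0,0]},
  ],
  fingers=0.2,
  grip_force=40,
)

```text
t: 23.2
tool_pos: [419.7, 372.9, -2.8]
eef_rot: [179.9, 0.0, 128.0]
wrist_force: [-1.3, -0.6, 6.6]
width: 31.0
gripper_force: 40.4
```

>>> arm_command(
  series=[
    {"dp": [0,0,0.005],"rotation": [0,0,0]},
    {"dp": [0,0,0.015],"rotation": [0,0,0]},
    {"dp": [0,0,0.035],"rotation": [0,0,0]},
    {"dp": [0,0,0.07],"rotation": [0,0,0]},
    {"dp": [0,0,0.11],"rotation": [0,0,0]},
    {"dp": [0,0,0.15],"rotation": [0,0,0]},
    {"dp": [0,0,0.16],"rotation": [0,0,0]},
    {"dp": [0,0,0.16],"rotation": [0,0,0]},
  ],
  grip_force=50,
)

```text
t: 24.0
tool_pos: [420.2, 373.2, 158.8]
eef_rot: [179.8, 0.0, 128.0]
wrist_force: [0.3, -0.1, -2.0]
width: 31.2
gripper_force: 49.9
```

```bash
python3 - <<'E'
from h import *
im=save('wrist','w10'); s=arm.state(); print(s['tool_pos'],s['eef_rot'],s['width'],s['wrist_force'])
for d in nets.landmark_of('wrist','bull')[:3]: print(np.round(d['location']),round(d['score'],2))
E
```

```text
[419.33022077 372.72238473 156.56332125] [1.79961286e+02 5.68394621e-03 1.28037938e+02] 31.221605828363295 [-0.82720743 -0.35951795 -1.83012273]
[358. 490.  -1.] 0.79
[323. 307.   2.] 0.68
[428. 365. 159.] 0.66
```

View pics/w10.png

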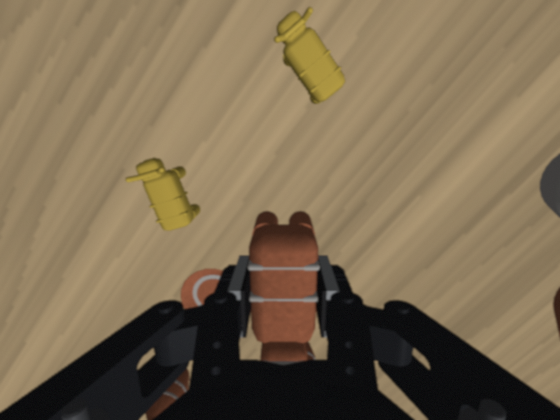

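The bull is held level with its head toward the tool. Moving to the oblong pocket and turning by +64°.

>>> arm_command(
  series=[
    {"dp": [0.155,-0.666,0.0],"rotation": [0,0,63.8]},
    {"dp": [0.155,-0.666,0.0],"rotation": [0,0,63.8]},
    {"dp": [0.155,-0.666,0.0],"rotation": [0,0,63.8]},
    {"dp": [0.155,-0.666,0.0],"rotation": [0,0,63.8]},
    {"dp": [0.155,-0.666,0.0],"rotation": [0,0,63.8]},
    {"dp": [0.155,-0.666,0.0],"rotation": [0,0,63.8]},
    {"dp": [0.155,-0.666,0.0],"rotation": [0,0,63.8]},
    {"dp": [0.155,-0.666,0.0],"rotation": [0,0,63.8]},
    {"dp": [0.155,-0.666,0.0],"rotation": [0,0,63.8]},
    {"dp": [0.155,-0.666,0.0],"rotation": [0,0,63.8]},
    {"dp": [0.155,-0.666,0.0],"rotation": [0,0,63.8]},
    {"dp": [0.155,-0.666,0.0],"rotation": [0,0,63.8]},
  ],
)

```text
t: 25.3
tool_pos: [544.3, -168.3, 154.1]
eef_rot: [179.9, -0.1, -168.2]
wrist_force: [1.9, -0.2, -1.6]
width: 31.1
gripper_force: 50.1
```

>>> arm_command(
  series=[
    {"dp": [0.03,-0.122,0.0],"rotation": [0,0,0]},
    {"dp": [0.03,-0.122,0.0],"rotation": [0,0,0]},
    {"dp": [0.03,-0.122,0.0],"rotation": [0,0,0]},
    {"dp": [0.03,-0.122,0.0],"rotation": [0,0,0]},
    {"dp": [0.03,-0.122,0.0],"rotation": [0,0,0]},
    {"dp": [0.03,-0.122,0.0],"rotation": [0,0,0]},
    {"dp": [0.03,-0.122,0.0],"rotation": [0,0,0]},
    {"dp": [0.03,-0.122,0.0],"rotation": [0,0,0]},
  ],
)

```text
t: 26.1
tool_pos: [575.3, -287.8, 156.6]
eef_rot: [180.0, 0.0, -168.1]
wrist_force: [0.0, 0.1, -1.2]
width: 31.2
gripper_force: 50.1
```

```bash
python3 - <<'E'
from h import *
s=arm.state(); print(s['tool_pos'],s['eef_rot'],s['width'])
E
```

```text
[ 575.33853743 -287.79129848  156.58436478] [ 1.79995340e+02  3.12843799e-03 -1.68094295e+02] 31.243863678841333
```

>>> arm_command(
  series=[
    {"dp": [0,-0.005,-0.04],"rotation": [0,0,0]},
    {"dp": [0,-0.005,-0.08],"rotation": [0,0,0]},
    {"dp": [0,-0.005,-0.11],"rotation": [0,0,0]},
    {"dp": [0,-0.005,-0.125],"rotation": [0,0,0]},
    {"dp": [0,-0.005,-0.133],"rotation": [0,0,0]},
    {"dp": [0,-0.005,-0.138],"rotation": [0,0,0]},
    {"dp": [0,-0.005,-0.141],"rotation": [0,0,0]},
    {"dp": [0,-0.005,-0.142],"rotation": [0,0,0]},
    {"dp": [0,-0.005,-0.142],"rotation": [0,0,0]},
  ],
)

```text
t: 27.0
tool_pos: [575.8, -294.1, 15.5]
eef_rot: [-179.9, 0.0, -168.2]
wrist_force: [-0.7, -0.2, -1.8]
width: 31.1
gripper_force: 50.2
```

>>> arm_command(
  series=[
    {"dp": [0,0,-0.001],"rotation": [0,0,0]},
    {"dp": [0,0,-0.001],"rotation": [0,0,0]},
    {"dp": [0,0,-0.001],"rotation": [0,0,0]},
  ],
)

```text
t: 27.3
tool_pos: [575.4, -293.8, 13.7]
eef_rot: [-180.0, 0.0, -168.2]
wrist_force: [-0.1, -0.1, -1.7]
width: 31.1
gripper_force: 50.2
```

>>> arm_command(
  series=[
    {"dp": [0,0,-0.001],"rotation": [0,0,0]},
    {"dp": [0,0,-0.002],"rotation": [0,0,0]},
    {"dp": [0,0,-0.002],"rotation": [0,0,0]},
  ],
)

```text
t: 27.6
tool_pos: [575.5, -293.9, 13.3]
eef_rot: [-180.0, 0.0, -168.2]
wrist_force: [-5.2, 2.8, 11.3]
width: 31.4
gripper_force: 51.7
```

>>> arm_command(
  series=[
    {"dp": [0,0,0],"rotation": [0,0,0]},
    {"dp": [0,0,0],"rotation": [0,0,0]},
    {"dp": [0,0,0],"rotation": [0,0,0]},
    {"dp": [0,0,0.01],"rotation": [0,0,0]},
    {"dp": [0,0,0.04],"rotation": [0,0,0]},
    {"dp": [0,0,0.08],"rotation": [0,0,0]},
    {"dp": [0,0,0.12],"rotation": [0,0,0]},
    {"dp": [0,0,0.16],"rotation": [0,0,0]},
    {"dp": [0,0,0.17],"rotation": [0,0,0]},
  ],
  fingers=0.6,
)

```text
t: 28.5
tool_pos: [577.0, -295.0, 188.0]
eef_rot: [-179.7, 0.3, -168.2]
wrist_force: [0.6, -0.2, -0.8]
width: 51.2
gripper_force: 0.0
```

```bash
python3 - <<'E'
from h import *
im=save('wrist','w11'); s=arm.state(); print(s['tool_pos'],s['eef_rot'])
for n in ('bull','incense_dish','pocket_long'):
  for d in nets.landmark_of('wrist',n)[:3]: print(n,np.round(d['location']),round(d['score'],2))
E
```

```text
[ 576.93925037 -294.99250839  187.28437938] [-179.68819387    0.26289771 -168.15539125]
bull [ 586. -292.   18.] 0.71
incense_dish [ 559. -180.   16.] 0.64
```

View pics/w11.png

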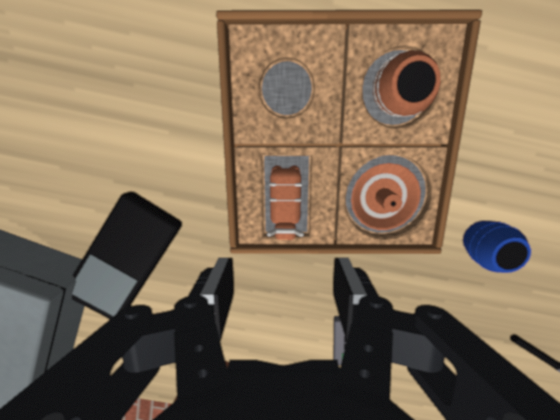

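The bull sits in the oblong pocket at (287,200). Last is the vase, back to yaw 90°.

>>> arm_command(
  series=[
    {"dp": [-0.1155,0.383,0.01],"rotation": [0,0,-101.8]},
    {"dp": [-0.1155,0.383,0.01],"rotation": [0,0,-101.8]},
    {"dp": [-0.1155,0.383,0.01],"rotation": [0,0,-101.8]},
    {"dp": [-0.1155,0.383,0.01],"rotation": [0,0,-101.8]},
    {"dp": [-0.1155,0.383,0.01],"rotation": [0,0,-101.8]},
    {"dp": [-0.1155,0.383,0.01],"rotation": [0,0,-101.8]},
    {"dp": [-0.1155,0.383,0.01],"rotation": [0,0,-101.8]},
    {"dp": [-0.1155,0.383,0.01],"rotation": [0,0,-101.8]},
    {"dp": [-0.1155,0.383,0.01],"rotation": [0,0,-101.8]},
    {"dp": [-0.1155,0.383,0.01],"rotation": [0,0,-101.8]},
    {"dp": [-0.1155,0.383,0.01],"rotation": [0,0,-101.8]},
    {"dp": [-0.1155,0.383,0.01],"rotation": [0,0,-101.8]},
  ],
  fingers=0.9,
)

```text
t: 29.9
tool_pos: [458.6, 89.7, 189.3]
eef_rot: [-179.8, -0.0, 91.0]
wrist_force: [-0.1, 0.5, -0.4]
width: 77.1
gripper_force: 0.0
```

>>> arm_command(
  series=[
    {"dp": [0,0,0],"rotation": [0,0,0]},
    {"dp": [0,0,0],"rotation": [0,0,0]},
    {"dp": [0,0,0],"rotation": [0,0,0]},
    {"dp": [0,0,0],"rotation": [0,0,0]},
  ],
)

```text
t: 30.3
tool_pos: [459.7, 89.2, 191.2]
eef_rot: [-180.0, -0.0, 91.4]
wrist_force: [-0.4, -1.0, -0.4]
width: 76.8
gripper_force: 0.0
```

```bash
python3 - <<'E'
from h import *
im=save('wrist','w12').copy(); s=arm.state(); print(s['tool_pos'],s['eef_rot'])
for d in nets.landmark_of('wrist','vase')[:3]: print(np.round(d['location']),round(d['score'],2))
for r,z in ((14,92),(22,40)):
    for a in np.arange(0,6.28,.2):
        u,v=wproj([461+r*np.cos(a),88+r*np.sin(a),z]); cv2.circle(im,(int(u),int(v)),1,(0,0,255),-1)
cv2.imwrite('pics/w12b.png',im[:,:,::-1])
E
```

```text
[459.70836618  89.20596174 191.29304053] [-1.79986806e+02 -7.75066697e-04  9.13640231e+01]
[461.  84.   1.] 0.84
```

View pics/w12b.png

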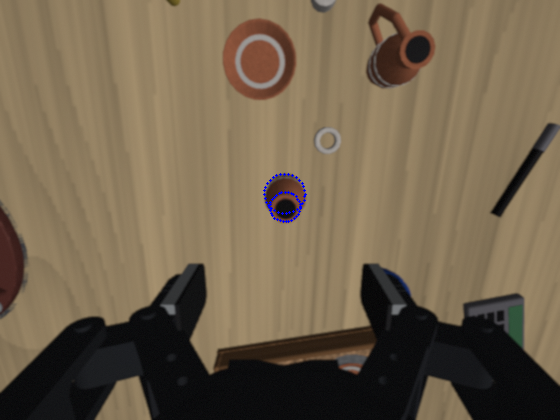

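The vase is at (285,200), matching the prediction within 2 mm. Guarded descent.

>>> arm_command(
  series=[
    {"dp": [0.001,-0.002,-0.05],"rotation": [0,0,0]},
    {"dp": [0.001,-0.002,-0.09],"rotation": [0,0,0]},
    {"dp": [0.001,-0.002,-0.12],"rotation": [0,0,0]},
    {"dp": [0.001,-0.002,-0.14],"rotation": [0,0,0]},
    {"dp": [0.001,-0.002,-0.155],"rotation": [0,0,0]},
    {"dp": [0.001,-0.002,-0.163],"rotation": [0,0,0]},
    {"dp": [0.001,-0.002,-0.165],"rotation": [0,0,0]},
    {"dp": [0.001,-0.002,-0.165],"rotation": [0,0,0]},
  ],
)

```text
t: 31.2
tool_pos: [461.3, 87.2, 27.1]
eef_rot: [179.9, 0.0, 91.3]
wrist_force: [-0.0, 0.4, 0.7]
width: 76.7
gripper_force: 0.0
```

>>> arm_command(
  series=[
    {"dp": [0,0,-0.002],"rotation": [0,0,0]},
    {"dp": [0,0,-0.004],"rotation": [0,0,0]},
    {"dp": [0,0,-0.006],"rotation": [0,0,0]},
    {"dp": [0,0,-0.006],"rotation": [0,0,0]},
  ],
)

```text
t: 31.6
tool_pos: [460.7, 87.3, 20.4]
eef_rot: [-180.0, 0.0, 91.3]
wrist_force: [0.4, 0.1, 0.4]
width: 76.4
gripper_force: 0.0
```

>>> arm_command(
  series=[
    {"dp": [0,0,-0.002],"rotation": [0,0,0]},
    {"dp": [0,0,-0.003],"rotation": [0,0,0]},
    {"dp": [0,0,-0.003],"rotation": [0,0,0]},
  ],
)

```text
t: 31.9
tool_pos: [460.7, 87.3, 17.3]
eef_rot: [-180.0, -0.0, 91.3]
wrist_force: [-0.6, -0.1, -0.3]
width: 76.6
gripper_force: 0.0
```

No contact below the nominal limit. Continuing gently.

>>> arm_command(
  series=[
    {"dp": [0,0,-0.002],"rotation": [0,0,0]},
    {"dp": [0,0,-0.004],"rotation": [0,0,0]},
    {"dp": [0,0,-0.004],"rotation": [0,0,0]},
  ],
)

```text
t: 32.2
tool_pos: [460.5, 87.3, 13.1]
eef_rot: [-180.0, -0.0, 91.3]
wrist_force: [0.6, 1.0, 1.1]
width: 77.1
gripper_force: 0.0
```

>>> arm_command(
  series=[
    {"dp": [0,0,-0.002],"rotation": [0,0,0]},
    {"dp": [0,0,-0.004],"rotation": [0,0,0]},
    {"dp": [0,0,-0.004],"rotation": [0,0,0]},
  ],
)

```text
t: 32.5
tool_pos: [460.5, 87.3, 9.1]
eef_rot: [-180.0, -0.0, 91.3]
wrist_force: [0.5, 0.5, 0.9]
width: 76.5
gripper_force: 0.0
```

>>> arm_command(
  series=[
    {"dp": [0,0,0],"rotation": [0,0,0]},
    {"dp": [0,0,0],"rotation": [0,0,0]},
    {"dp": [0,0,0],"rotation": [0,0,0]},
    {"dp": [0,0,0],"rotation": [0,0,0]},
    {"dp": [0,0,0],"rotation": [0,0,0]},
    {"dp": [0,0,0],"rotation": [0,0,0]},
    {"dp": [0,0,0],"rotation": [0,0,0]},
  ],
  fingers=0.25,
  grip_force=40,
)

```text
t: 33.2
tool_pos: [461.1, 87.2, 9.9]
eef_rot: [180.0, 0.0, 91.3]
wrist_force: [-1.0, 0.4, 5.8]
width: 42.4
gripper_force: 40.7
```

It reads 42.4 mm, the 44 mm belly with the usual bias. Lifting and checking.

>>> arm_command(
  series=[
    {"dp": [0,0,0.005],"rotation": [0,0,0]},
    {"dp": [0,0,0.015],"rotation": [0,0,0]},
    {"dp": [0,0,0.035],"rotation": [0,0,0]},
    {"dp": [0,0,0.07],"rotation": [0,0,0]},
    {"dp": [0,0,0.11],"rotation": [0,0,0]},
    {"dp": [0,0,0.14],"rotation": [0,0,0]},
    {"dp": [0,0,0.15],"rotation": [0,0,0]},
    {"dp": [0,0,0.15],"rotation": [0,0,0]},
  ],
  grip_force=50,
)

```text
t: 34.0
tool_pos: [461.7, 87.2, 160.8]
eef_rot: [179.9, 0.0, 91.3]
wrist_force: [1.0, -0.4, -1.4]
width: 42.3
gripper_force: 51.2
```

```bash
python3 - <<'E'
from h import *
im=save('wrist','w13'); s=arm.state(); print(s['tool_pos'],s['eef_rot'],s['width'],s['wrist_force'])
for d in nets.landmark_of('wrist','vase')[:3]: print(np.round(d['location']),round(d['score'],2))
E
```

```text
[460.78343217  87.27893577 159.03872078] [-1.79999195e+02  7.28992031e-04  9.12805292e+01] 42.00832311977343 [-1.48191983  0.37070172 -2.2644083 ]
[461.  83. 151.] 0.9
```

>>> arm_command(
  series=[
    {"dp": [0.011,-0.4,0],"rotation": [0,0,0]},
    {"dp": [0.011,-0.4,0],"rotation": [0,0,0]},
    {"dp": [0.011,-0.4,0],"rotation": [0,0,0]},
    {"dp": [0.011,-0.4,0],"rotation": [0,0,0]},
    {"dp": [0.011,-0.4,0],"rotation": [0,0,0]},
    {"dp": [0.011,-0.4,0],"rotation": [0,0,0]},
    {"dp": [0.011,-0.4,0],"rotation": [0,0,0]},
    {"dp": [0.011,-0.4,0],"rotation": [0,0,0]},
    {"dp": [0.011,-0.4,0],"rotation": [0,0,0]},
    {"dp": [0.011,-0.4,0],"rotation": [0,0,0]},
    {"dp": [0.011,-0.4,0],"rotation": [0,0,0]},
    {"dp": [0.011,-0.4,0],"rotation": [0,0,0]},
  ],
)

```text
t: 35.3
tool_pos: [471.8, -311.4, 159.1]
eef_rot: [-180.0, -0.0, 91.4]
wrist_force: [0.6, 0.0, -2.0]
width: 41.9
gripper_force: 51.2
```

>>> arm_command(
  series=[
    {"dp": [0,-0.002,-0.04],"rotation": [0,0,0]},
    {"dp": [0,-0.002,-0.075],"rotation": [0,0,0]},
    {"dp": [0,-0.002,-0.1],"rotation": [0,0,0]},
    {"dp": [0,-0.002,-0.115],"rotation": [0,0,0]},
    {"dp": [0,-0.002,-0.123],"rotation": [0,0,0]},
    {"dp": [0,-0.002,-0.128],"rotation": [0,0,0]},
    {"dp": [0,-0.002,-0.131],"rotation": [0,0,0]},
    {"dp": [0,-0.002,-0.132],"rotation": [0,0,0]},
    {"dp": [0,-0.002,-0.132],"rotation": [0,0,0]},
  ],
)

```text
t: 36.2
tool_pos: [472.2, -315.1, 28.2]
eef_rot: [180.0, 0.0, 91.3]
wrist_force: [0.5, -0.3, -1.3]
width: 41.9
gripper_force: 51.2
```

>>> arm_command(
  series=[
    {"dp": [0,0,-0.001],"rotation": [0,0,0]},
    {"dp": [0,0,-0.002],"rotation": [0,0,0]},
    {"dp": [0,0,-0.002],"rotation": [0,0,0]},
  ],
)

```text
t: 36.5
tool_pos: [472.1, -315.1, 26.1]
eef_rot: [180.0, 0.0, 91.3]
wrist_force: [0.2, 0.2, 2.2]
width: 42.3
gripper_force: 51.6
```

>>> arm_command(
  series=[
    {"dp": [0,0,0],"rotation": [0,0,0]},
    {"dp": [0,0,0],"rotation": [0,0,0]},
    {"dp": [0,0,0],"rotation": [0,0,0]},
    {"dp": [0,0,0],"rotation": [0,0,0]},
    {"dp": [0,0,0.01],"rotation": [0,0,0]},
    {"dp": [0,0,0.04],"rotation": [0,0,0]},
    {"dp": [0,0,0.08],"rotation": [0,0,0]},
    {"dp": [0,0,0.12],"rotation": [0,0,0]},
    {"dp": [0,0,0.16],"rotation": [0,0,0]},
    {"dp": [0,-0.04,0.18],"rotation": [0,0,0]},
    {"dp": [0,-0.08,0.18],"rotation": [0,0,0]},
    {"dp": [0,-0.08,0.18],"rotation": [0,0,0]},
  ],
  fingers=0.75,
)

```text
t: 37.7
tool_pos: [471.3, -398.9, 206.0]
eef_rot: [180.0, 0.1, 91.1]
wrist_force: [-0.4, 0.3, -0.8]
width: 64.3
gripper_force: 0.0
```

```bash
python3 - <<'E'
from h import *
im=save('wrist','w14'); save('top','t14')
for c in('wrist','top'):
 for n in ('vase','pot','incense_dish','bull','jug','plain_dish'):
  for d in nets.landmark_of(c,n)[:3]: print(c,n,np.round(d['location']),round(d['score'],2))
E
```

```text
wrist vase [ 472. -316.   19.] 0.8
wrist bull [ 586. -296.   16.] 0.73
wrist jug [ 472. -319.   19.] 0.24
top vase [ 471. -313.   16.] 0.89
top pot [ 447. -208.   19.] 0.87
top pot [592. -42.  -2.] 0.74
top pot [431. 223.   2.] 0.26
top incense_dish [ 561. -182.   15.] 0.84
top bull [360. 487.   6.] 0.94
top bull [320. 310.  -2.] 0.68
top bull [ 588. -292.   15.] 0.55
top jug [564. 218.   1.] 0.74
```

View pics/w14.png

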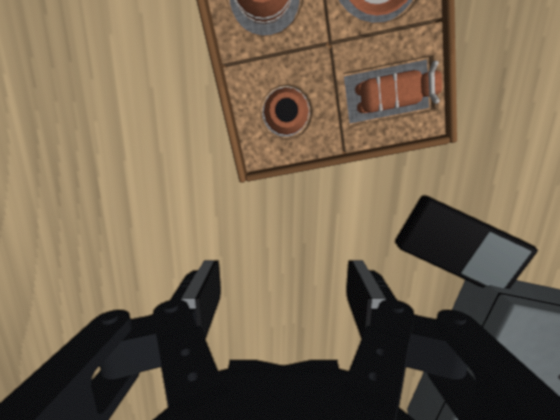

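The vase stands upright in its pocket at (287,110), and the bull, dish and pot are all seated. The jug is unmoved, and so is the plain dish (seen at 431,223). Handing in.

```bash
python3 -c "
from station import arm
print(arm.finish_job())"
```

```text
the job is handed in; nothing more can be done
None
```

I handed the job in at about 38 s: the vase, pot, incense dish and bull each stand in their own pockets, within about 6 mm of centre by the camera checks. The jug and plain dish were not touched, and `finish_job()` returned no verdict.

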